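# Read in a filter plate: rack to sloping stand, then held label up to the reader

## Task

Pick the filter plate with the small notched corner out of the rack, lay it on the sloping stand against the toes with its label face up, and let go so as to change your grip. Then take it again, lift it clear and hold it level and still, label face up and the frosted end (the notched end) pointing to the reader, with the label at the spot the reader looks at, about 13 cm in front of its window; finish while still holding it there. Leave the blank plate and the other things where they are, and do not let the filter plate fall on the bench.

Things in the scene. Friction and masses are not known exactly. Their poses are not given: they have to be found in the camera images.
- plate_center (a point): Centre of the filter plate: a loose white sintered plate, 66 mm long, 40 mm wide, 8 mm thick, 45 to 75 g. +x points to the frosted end, +y across the plate to its notched long edge, +z out of the label face. A 9 mm square notch is cut out of the +x +y corner. At the start it stands on its -y long edge in a rack slot, so y is up and the notch is uppermost.
- plate_label (a point): Middle of the frosted label field (20 x 26 mm, very faint) on the label face: 21 mm from the plate's centre to +x, 4.5 mm to -y, 4 mm to +z; axes as plate_center. Standing with the notch up and seen along the plate towards the notched end, the label face is on the right-hand side.
- blank_center (a point): Centre of the blank plate, same size and material, without notch or label, standing in the other outer slot of the rack. Leave it there.
- plate_rack: Fixed grey plastic rack, 88 x 134 mm, origin under its centre, z up. Five slots along its x, 22 mm apart along its y; only the two outermost (y = +-44 mm) hold plates. Slot floor 12 mm high; slots 10 mm wide, formed by two 16 mm high combs (x = +-23 to +-34 mm), so the plate stands 24 mm out of the combs and is free between them.
- stand_seat (a point): Where the plate's centre comes to lie on the fixed steel stand (+x along its level width, +y up the slope, +z out of it, 45 deg up; a plate seated label up with notch edge uppermost has these same axes). Two 6 mm fins (|x| 19.5 to 25.5 mm) carry the plate's back; toes 7 mm high at y = -20 mm stop its lower edge. Open between and below the fins for fingers; base plate top at 8 mm, toes 64 mm high.
- reader_window (a point): Middle of the dark window of the fixed label reader, a white 52 x 62 x 40 mm head on a post with a round black foot; 175 mm above the worktop.
- read_spot (a point): The point the reader looks at, 130 mm in front of the window and 35 deg below the level, 100 mm above the worktop. +x points level from here towards the reader, z up. The label's middle belongs here.
- vial_center (a point): Centre of a standing vial with white cap, 27 mm across, 72 mm high: leave alone.
- cap_center (a point): Centre of a blue screw cap, 50 mm across, 30 mm high: leave alone.
- tape_center (a point): Centre of a yellow roll of tape lying flat, 59 mm across, 19 mm high: leave alone.
- tube_center (a point): Centre of a lying 50 ml tube with orange cap, 114 mm long, 35 mm thick: leave alone.
- stand: The stand itself: steel, base 105 x 90 mm, 8 mm thick, its slope facing -x of this frame; origin on the worktop, 8 mm in front of the base's middle.
- reader: The reader itself; origin on the worktop, 20 mm behind the window; its round foot, 92 mm across, is centred 30 mm farther back. The reader looks along -x of this frame and down.
- marker_center (a point): Middle of a white and blue marker pen lying flat, 138 mm long, 12 mm thick: leave alone.

How it is judged:
By the outcome, as a careful person would: the job done as asked, in the order asked, and still so for the second after the job is handed in, while the arm keeps its last pose, push and grip.
It also fails if it takes over 58 s, if anything falls off the work surface, if the arm or the gripper's body presses on something with over 40 N, if the wrist force passes 120 N, or if a joint passes its speed limit or range.

## Robot

A 6-joint arm with a two-finger parallel gripper is mounted at the origin on a cart in front of the work surface, level with it; the furniture and walls round the work are solid. World frame = base frame: x ahead of the robot, y to its left, z up, the work surface at z = 0. Lengths are in m, angles in degrees, forces in N, time in s.
With the tool pointing down it reaches from about 0.3 to 0.825 m from the base axis. Payload 5.4 kg.
Tool frame: the origin (TCP) lies between the finger pads; the fingertips stand 25 mm ahead of it and the grasp point (between the pads) lies 6 mm ahead of it; z points along the fingers, y is the line along which they close (so a half turn about z gives the same grasp; the last joint's range is limited). The gripper opens to 92 mm and grips with 3 to 60 N. Pads are 20 mm wide; open, the fingers measure 128 mm over their backs; the gripper's body (75 mm by 189 mm) begins 69 mm behind the grasp point.
Start: joints at [-82.168, 9.076, 91.501, -0, 79.423, -12.038], TCP at [0.195, -0.541, 0.24] pointing down, gripper open.
Joint ranges: [-166.64, 166.64], [-54.1, 131.32], [10.49, 154.53], [-73.88, 253.88], [9.74, 151.15], [-171.62, 171.62]. Speed limits (degrees/s): [147.25, 147.25, 180, 180, 180, 180].

## Interface

Orientations are given as [roll, pitch, yaw] about the fixed x, y, z axes, in that order (R = Rz(yaw) Ry(pitch) Rx(roll)).
In Python, from cell import monitor, imaging, job gives the robot as it stands. The module is installed in compiled form; this text tells all that it offers.
- The arm moves only by the shell command python3 -m inch 'ROWS' [FORCE]. ROWS is text: rows parted by semicolons, each of 5 numbers parted by spaces: the finger opening in cm, from 0 to 9.19, then the shift along the tool's x, y, z in cm, then the turn about the tool's z in rad. In form: jaw x y z yaw; .... A call has 1 to 10 rows; each row shifts and turns the commanded pose from where the row before left it, along the tool's axes as they then stand; what a row does not reach is not made up. A row lasts 1/10 s, in which the tool goes at most 50 mm and 8.59 degrees, less where a joint would pass 70% of its speed; a pose out of reach is approached as far as the arm can. A call with a gripper value outside its range is refused whole. The fingers move at their own pace and stop on an object; FORCE is the grip in N (left out, the last holds). Time passes only in rows, so rows that do not move let the fingers close. It gives the time, the measured TCP pose, the force, the opening and the grip force at its end, in the units of the state.
- monitor.read_state(): the state, without advancing time (a new reading comes with each control period).
- imaging.capture(name): name is "scene" or "top"; returns (picture, depth): 480x640x3 uint8, red, green, blue; 480x640 float32, m along the optical axis (not along the pixel's ray), 0 where there is no reading.
- imaging.camera_info(name): a dict with "mtx" (3x3 intrinsics, pixels), "xyz" and "orientation" of the camera in the world. Camera axes: x right, y down, z forward; pixel columns grow to the right and rows downward; lengths in m; the calibration is good to about 2 mm. A picture is of the moment at which its call begins. camera_info takes no time and is no camera call.
- job.job_done(): hands the job in; it is judged then, once.
The state is a dict: "time": time; "joint_pos": joint angles; "joint_velocities": joint speeds; "effort": joint torques, N m; "tcp_pos": TCP position; "tool_rot": TCP orientation; "wrist_force": force on the tool from outside, world axes, zero at the start; "moment": the same for the moment, N m; "grip_width": opening from 0.0 (shut) to 1.0 (fully open); "grip_force": force on a finger pad.
Only numpy, scipy, OpenCV 4.12 (cv2) and the standard library are available. Lean on these libraries where they do the work, as an engineer would, in place of code of your own. Each camera call takes 0.05 s, during which the arm holds its last target. There are 200 camera calls.

## Working session

There is one attempt and no reset: what is moved stays moved. The work goes in short steps, Python scripts to look and compute and a shell command to move; the robot and the scene stay as the last step left them, time stands still between calls to the robot, and variables do not carry over. Pictures are saved under pics/ and viewed, at most 10 in all, crops included, and the job is handed in when it is done.

```bash
mkdir -p pics; cat > h.py <<'E'
import numpy as np, cv2
from scipy.spatial.transform import Rotation as R
from cell import monitor, imaging, job
def rot(o): return R.from_euler('xyz',o,degrees=True).as_matrix()
def cap(n):
    p,d=imaging.capture(n); c=imaging.camera_info(n)
    return p,d,np.array(c['mtx']),np.array(c['xyz']),rot(c['orientation'])
def cloud(d,K,t,Rm):
    v,u=np.mgrid[:480,:640]; r=np.stack([(u-K[0,2])/K[0,0],(v-K[1,2])/K[1,1],np.ones_like(d)],-1)*d[...,None]
    return r@Rm.T+t
def ray(u,v,z,K,t,Rm):
    r=Rm@np.array([(u-K[0,2])/K[0,0],(v-K[1,2])/K[1,1],1]); return t+r*(z-t[2])/r[2]
E
python3 - <<'E'
from h import *
print(monitor.read_state())
for n in('scene','top'):
    p,d,K,t,Rm=cap(n); cv2.imwrite(f'pics/{n}0.png',p[...,::-1]); np.savez(f'{n}0.npz',p=p,d=d); print(n,K.round(1).tolist(),t,imaging.camera_info(n)['orientation'],(d>0).mean())
E
```

```text
{'time': 0.0, 'joint_pos': array([-8.21671505e+01,  9.10994497e+00,  9.15718866e+01, -8.15294510e-04,
        7.94232542e+01, -1.20371043e+01]), 'joint_velocities': array([-0.02379755,  0.08416861, -0.01049684,  0.04282011, -0.02388898,
        0.15676752]), 'effort': array([ 3.06972666e-03, -3.85571265e+01, -3.22105300e+01,  7.03654555e-02,
        3.80214513e-02, -1.27040375e-04]), 'tcp_pos': array([ 0.1953369 , -0.54018643,  0.23864792]), 'tool_rot': array([-1.79897058e+02, -2.11315575e-02,  1.98700852e+01]), 'wrist_force': array([-0.37028691,  0.31435203, -0.22258606]), 'moment': array([ 0.03925724, -0.0339571 ,  0.05565756]), 'grip_force': 0.0, 'grip_width': 0.9991088788959325}
scene [[453.2, 0.0, 316.7], [0.0, 453.2, 244.2], [0.0, 0.0, 1.0]] [-0.20284567  0.69238426  0.79323385] [-1.26422116e+02 -9.33953464e-02 -1.24796465e+02] 0.996142578125
top [[446.9, 0.0, 314.3], [0.0, 446.9, 245.5], [0.0, 0.0, 1.0]] [0.27372338 0.17308535 1.3896137 ] [-169.15670956   -0.51831     -88.41639645] 0.9960579427083334
```

View pics/scene0.png

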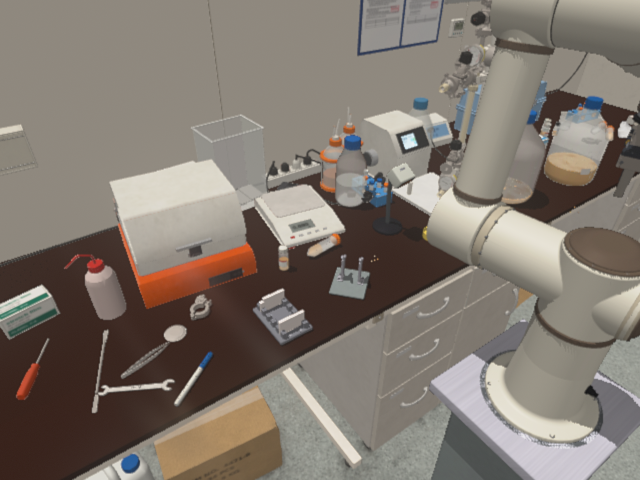

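View pics/top0.png

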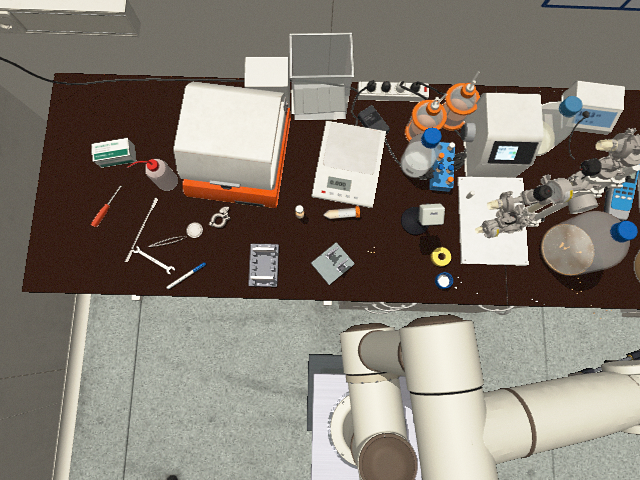

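The scene picture shows the rack with its two plates at (282,312), the stand at (350,277) and the reader at (390,205). In the top picture they're at (264,265), (333,263) and (425,216). Next I'll crop closer and measure.

```bash
python3 - <<'E'
from h import *
a=np.load('scene0.npz');b=np.load('top0.npz')
f=lambda p,x,y,w,h,s:cv2.resize(p[y:y+h,x:x+w],None,fx=s,fy=s,interpolation=cv2.INTER_CUBIC)
c1=f(a['p'],242,240,140,105,5.7)[:, :800]
c2=np.hstack([f(b['p'],240,235,130,60,3.6),f(b['p'],390,195,80,60,3.6)])
cv2.imwrite('pics/c1.png',c1[:598,:798,::-1]);cv2.imwrite('pics/c2.png',c2[:,:800,::-1])
i=imaging.camera_info('top');K=np.array(i['mtx']);t=np.array(i['xyz']);Rm=rot(i['orientation'])
P=cloud(b['d'],K,t,Rm)
i=imaging.camera_info('scene');Ks=np.array(i['mtx']);ts=np.array(i['xyz']);Rs=rot(i['orientation'])
S=cloud(a['d'],Ks,ts,Rs)
# plates: top
for nm,C,box in(('top',P,(240,235,50,60)),('scene',S,(250,280,70,70))):
    x,y,w,h=box; Q=C[y:y+h,x:x+w].reshape(-1,3)
    print(nm,'z hist',np.histogram(Q[:,2],bins=np.arange(-.005,.07,.005)))
    T=Q[(Q[:,2]>.038)&(Q[:,2]<.07)]
    print(len(T))
    if len(T)>5:
        _,l,c=cv2.kmeans(T.astype(np.float32),2,None,(3,50,1e-5),5,cv2.KMEANS_PP_CENTERS)
        for k in(0,1):
            q=T[l[:,0]==k]; r=cv2.minAreaRect(q[:,:2].astype(np.float32)*1000); print(c[k],r,q[:,2].max())
    B=Q[(Q[:,2]>.006)&(Q[:,2]<.06)]; print('rack rect',cv2.minAreaRect(B[:,:2].astype(np.float32)*1000))
Q=P[235:290,308:360].reshape(-1,3);B=Q[(Q[:,2]>.004)&(Q[:,2]<.1)];print('stand top',cv2.minAreaRect(B[:,:2].astype(np.float32)*1000),B[:,2].max(),B[B[:,2]>.05].mean(0))
Q=P[195:240,395:450].reshape(-1,3);B=Q[(Q[:,2]>.19)&(Q[:,2]<.23)];print('reader top',len(B),cv2.minAreaRect(B[:,:2].astype(np.float32)*1000),B[:,2].max())
B=Q[(Q[:,2]>.004)&(Q[:,2]<.03)];print('foot',cv2.minEnclosingCircle(B[:,:2].astype(np.float32)*1000),len(B))
E
```

```text
top z hist (array([675, 930, 295, 496, 186,  35, 128,  49,  12,  14,  42,  64,  18,
         1,   0]), array([-0.005,  0.   ,  0.005,  0.01 ,  0.015,  0.02 ,  0.025,  0.03 ,
        0.035,  0.04 ,  0.045,  0.05 ,  0.055,  0.06 ,  0.065,  0.07 ]))
143
[0.42888227 0.3228026  0.05114631] ((428.4884948730469, 323.8083801269531), (8.417333602905273, 63.49657440185547), 1.2626923322677612) 0.057439925287477545
[0.5160291  0.3251197  0.04951759] ((516.9639282226562, 324.3533935546875), (9.44355583190918, 62.7168083190918), 0.9742705821990967) 0.06082068761238402
rack rect ((474.75506591796875, 321.9129943847656), (186.4226531982422, 153.31777954101562), 2.158151626586914)
scene z hist (array([1871, 1198,  182,  601,  127,  129,  256,   82,   80,   83,   90,
        127,    0,    0,    0]), array([-0.005,  0.   ,  0.005,  0.01 ,  0.015,  0.02 ,  0.025,  0.03 ,
        0.035,  0.04 ,  0.045,  0.05 ,  0.055,  0.06 ,  0.065,  0.07 ]))
337
[0.42733568 0.32481843 0.04709612] ((429.66937255859375, 323.8353271484375), (12.604557991027832, 65.90119934082031), 2.35288667678833) 0.05423887532626459
[0.5150314  0.3239404  0.04677562] ((516.798583984375, 323.99554443359375), (11.876042366027832, 65.60723114013672), 0.06823541224002838) 0.05484657652298397
rack rect ((472.11968994140625, 324.226806640625), (88.34645080566406, 135.70086669921875), 89.43026733398438)
stand top ((489.1412048339844, 105.7526626586914), (171.55885314941406, 161.24615478515625), 1.611918568611145) 0.09417194116105954 [0.494278  0.0999983 0.0750243]
reader top 492 ((600.7962036132812, -152.8553009033203), (60.577518463134766, 62.121700286865234), 4.368483543395996) 0.22332929925924616
foot ((642.9277954101562, -178.23509216308594), 111.10081481933594) 625
```

View pics/c1.png

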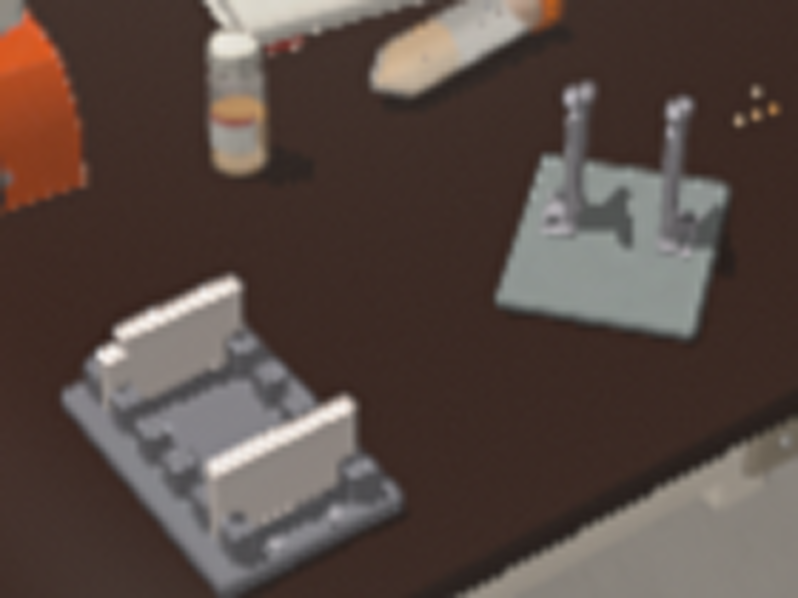

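View pics/c2.png

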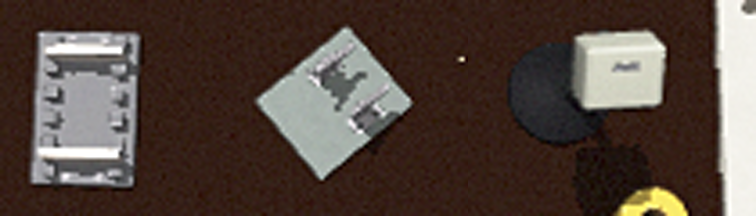

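The far plate, at x≈0.517, has the notch, and the notch is at its +y end. So plate +x is about world +y and the label faces world +x. The stand is turned about 45° in the top view, with the base centre at crop px (335,103). The reader's head is at crop (620,70) and its foot at (555,92), so it looks roughly along −y. Next I'll measure the stand, rack and reader precisely.

```bash
cat > m.py <<'E'
from h import *
a=np.load('scene0.npz');b=np.load('top0.npz')
def get(n,d):
    i=imaging.camera_info(n);K=np.array(i['mtx']);t=np.array(i['xyz']);Rm=rot(i['orientation']);return cloud(d,K,t,Rm),(K,t,Rm)
P,ct=get('top',b['d']);S,cs=get('scene',a['d'])
p=b['p'].astype(int)
# stand base: mask bright-ish on dark bench, cast onto z=8mm
m=np.zeros((480,640),np.uint8);m[235:292,305:362]=(p.sum(2)[235:292,305:362]>240)*255
c=max(cv2.findContours(m,0,1)[0],key=cv2.contourArea)
q=np.array([ray(u,v,.008,*ct)[:2] for u,v in c[:,0]]).astype(np.float32)*1000
print('stand base',cv2.minAreaRect(q),cv2.boxPoints(cv2.minAreaRect(q)).round())
m[:]=0;m[235:292,242:290]=(p.sum(2)[235:292,242:290]>190)*255
c=max(cv2.findContours(m,0,1)[0],key=cv2.contourArea)
q=np.array([ray(u,v,.012,*ct)[:2] for u,v in c[:,0]]).astype(np.float32)*1000
print('rack',cv2.minAreaRect(q))
# stand upper points
for nm,C,bx in(('top',P,(235,292,305,362)),('scene',S,(245,300,325,385))):
    Q=C[bx[0]:bx[1],bx[2]:bx[3]].reshape(-1,3);Q=Q[(Q[:,2]>.03)&(Q[:,2]<.12)]
    np.save('st_'+nm,Q);print(nm,len(Q));
    print((Q[np.argsort(Q[:,2])][::max(1,len(Q)//25)]*1000).round().astype(int).tolist())
# reader
m[:]=0;m[195:240,395:455]=((p.sum(2)>330)&(p.max(2)-p.min(2)<60))[195:240,395:455]*255
c=max(cv2.findContours(m,0,1)[0],key=cv2.contourArea);print('head px',cv2.minAreaRect(c),cv2.approxPolyDP(c,3,True)[:,0].tolist())
mm=np.zeros_like(m);cv2.drawContours(mm,[c],-1,255,-1);mm=cv2.erode(mm,np.ones((3,3)))
Q=P[mm>0];Q=Q[Q[:,2]>.15];print('head z range',np.percentile(Q,[2,50,98],axis=0).round(3).tolist())
A=np.c_[Q[:,:2],np.ones(len(Q))];k=np.linalg.lstsq(A,Q[:,2],rcond=None)[0];print('plane z=',k,'res',np.abs(A@k-Q[:,2]).mean())
m[:]=0;m[195:245,390:450]=((p.max(2)<45)&(p[...,0]-p[...,2]<6))[195:245,390:450]*255
m=cv2.morphologyEx(m,cv2.MORPH_OPEN,np.ones((3,3)))
c=max(cv2.findContours(m,0,1)[0],key=cv2.contourArea);e=cv2.minEnclosingCircle(c);print('foot px',e,cv2.contourArea(c))
q=np.array([ray(u,v,.008,*ct)[:2] for u,v in c[:,0]]);A=np.c_[2*q,np.ones(len(q))];x=np.linalg.lstsq(A,(q**2).sum(1),rcond=None)[0];print('foot fit',x[:2],np.sqrt(x[2]+x[:2]@x[:2]))
E
python3 m.py
python3 - <<'E'
from h import *
a=np.load('scene0.npz')['p'];b=np.load('top0.npz')['p']
f=lambda p,x,y,w,h,s:cv2.resize(p[y:y+h,x:x+w],None,fx=s,fy=s,interpolation=cv2.INTER_CUBIC)
cv2.imwrite('pics/c3.png',np.hstack([f(a,372,155,50,85,7)[:595],f(b,395,190,55,60,7)[:420].repeat(1,0) if 0 else cv2.copyMakeBorder(f(b,395,190,55,60,7),0,175,0,0,cv2.BORDER_CONSTANT)])[...,::-1])
E
```

```text
stand base ((484.7496337890625, 110.42640686035156), (89.85027313232422, 105.22174072265625), 41.26350402832031) [[416. 120.]
 [486.  41.]
 [553. 101.]
 [484. 180.]]
rack ((472.6819152832031, 325.4440002441406), (132.76759338378906, 89.15602111816406), 0.007491125725209713)
top 74
[[476, 81, 31], [506, 116, 32], [468, 94, 35], [478, 79, 40], [467, 91, 46], [502, 123, 54], [501, 120, 56], [471, 86, 61], [519, 99, 63], [516, 102, 64], [486, 78, 65], [522, 103, 65], [506, 114, 66], [525, 97, 67], [521, 100, 67], [473, 84, 69], [488, 69, 70], [482, 78, 71], [479, 81, 71], [517, 106, 72], [491, 70, 73], [481, 81, 75], [514, 109, 76], [475, 85, 77], [510, 115, 79], [509, 118, 80], [474, 88, 83], [467, 100, 83], [464, 97, 84], [473, 91, 85], [505, 121, 86], [505, 118, 87], [470, 88, 88], [470, 91, 89], [469, 97, 90], [504, 124, 92], [466, 94, 93]]
scene 126
[[474, 90, 30], [505, 115, 34], [505, 122, 37], [512, 107, 39], [504, 116, 42], [505, 116, 45], [514, 105, 47], [504, 123, 49], [469, 92, 51], [472, 93, 53], [503, 118, 57], [468, 90, 58], [486, 69, 60], [471, 95, 61], [473, 83, 64], [510, 110, 66], [504, 121, 67], [487, 69, 69], [507, 116, 70], [504, 121, 71], [510, 110, 72], [508, 112, 77], [499, 122, 85], [500, 128, 87], [468, 96, 90], [498, 124, 92]]
head px ((432.0, 213.5), (24.0, 21.0), 0.0) [[441, 204], [420, 205], [422, 224], [443, 223]]
head z range [[0.575, -0.179, 0.194], [0.597, -0.149, 0.209], [0.624, -0.123, 0.221]]
plane z= [-1.67109751  1.28793997  1.40065879] res 0.029942471936888402
foot px ((416.8953552246094, 226.96511840820312), 9.163371086120605) 110.0
foot fit [ 0.60754586 -0.15689154] 0.022022098941674076
```

View pics/c3.png

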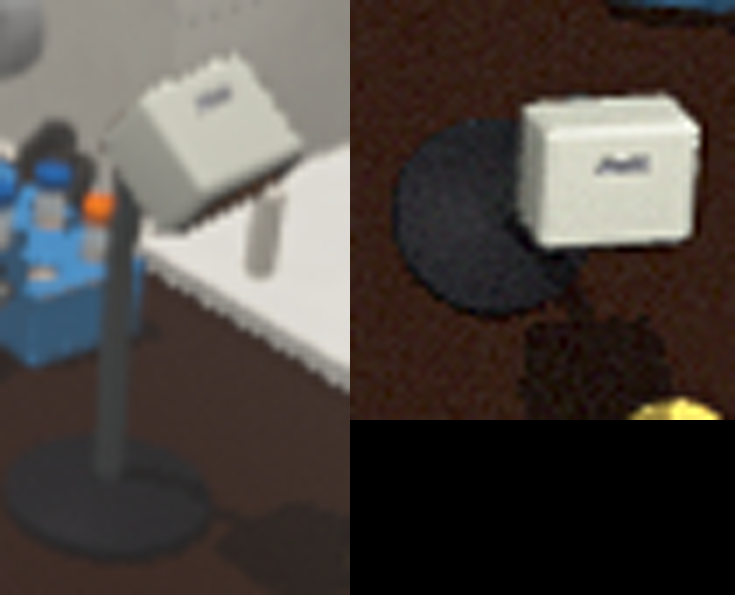

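The stand's low (toe) end faces (+x,−y), at a stand yaw of about 131°. The reader's text face is the top of a pitched head, so the slope of that face will give its heading. One robust fit for both.

```bash
cat > m2.py <<'E'
from m import *
print('-----')
f=np.array([.664,-.751]);ac=np.array([.751,.664]);bc=np.array([.4847,.1104])
for nm in('top','scene'):
    Q=np.load(f'st_{nm}.npy');u=(Q[:,:2]-bc)@f*1000;w=(Q[:,:2]-bc)@ac*1000;z=Q[:,2]*1000
    print(nm)
    for lo in range(-15,50,4):
        s=(u>=lo)&(u<lo+4)
        if s.sum(): print(lo,s.sum(),np.sort(z[s])[-4:].round().tolist(),'w',np.sort(w[s]).round()[[0,-1]].tolist())
    s=z>60; print('across L/R',np.median(w[s&(w<0)]),np.median(w[s&(w>0)]))
def plane(Q):
    best=None;rng=np.random.default_rng(0)
    for _ in range(500):
        a=Q[rng.choice(len(Q),3,False)];n=np.cross(a[1]-a[0],a[2]-a[0]);l=np.linalg.norm(n)
        if l<1e-7:continue
        n/=l;i=np.abs((Q-a[0])@n)<.0025
        if best is None or i.sum()>best.sum():best=i
    q=Q[best];c=q.mean(0);n=np.linalg.svd(q-c)[2][2];n*=np.sign(n[2]);return c,n,q
for nm,C,bx in(('top',P,(198,230,412,448)),('scene',S,(160,190,385,418))):
    Q=C[bx[0]:bx[1],bx[2]:bx[3]].reshape(-1,3);d=np.linalg.norm(Q[:,:2]-[.6,-.15],axis=1);Q=Q[(Q[:,2]>.15)&(Q[:,2]<.26)&(d<.07)]
    c,n,q=plane(Q);print(nm,len(Q),len(q),'c',c.round(4),'n',n.round(3),'tilt',np.degrees(np.arccos(n[2])),'head',np.degrees(np.arctan2(n[1],n[0])))
    h=n[:2]/np.linalg.norm(n[:2]);e1=np.r_[h*n[2],-np.linalg.norm(n[:2])];e2=np.r_[-h[1],h[0],0]
    A=np.c_[(q-c)@e1,(q-c)@e2].astype(np.float32)*1000;r=cv2.minAreaRect(A);print('rect',r); 
    for i in np.eye(2): print(np.percentile(A@i,[1,99]).round(1))
    w=c+e1*r[0][0]/1000+e2*r[0][1]/1000;print('face centre',w.round(4))
print('foot',ray(416,221,.006,*ct),'tape',ray(441,256,.019,*ct))
E
python3 m2.py | sed -n '/-----/,$p'
```

```text
-----
top
-7 3 [83.0, 84.0, 88.0] w [-24.0, 22.0]
-3 6 [90.0, 92.0, 93.0, 94.0] w [-25.0, 24.0]
1 12 [87.0, 89.0, 92.0, 93.0] w [-26.0, 24.0]
5 8 [85.0, 86.0, 87.0, 88.0] w [-26.0, 23.0]
9 9 [80.0, 82.0, 83.0, 85.0] w [-26.0, 24.0]
13 8 [77.0, 79.0, 79.0, 84.0] w [-26.0, 24.0]
17 9 [73.0, 75.0, 76.0, 78.0] w [-26.0, 22.0]
21 3 [71.0, 71.0, 74.0] w [-23.0, 23.0]
25 7 [66.0, 66.0, 67.0, 72.0] w [-25.0, 24.0]
29 5 [65.0, 65.0, 67.0, 69.0] w [-25.0, 23.0]
33 4 [63.0, 67.0, 70.0, 73.0] w [-25.0, 23.0]
across L/R -23.67342156834558 20.636176110982305
scene
-7 4 [86.0, 87.0, 87.0, 90.0] w [-26.0, 23.0]
-3 15 [91.0, 91.0, 92.0, 92.0] w [-26.0, 23.0]
1 47 [72.0, 78.0, 86.0, 88.0] w [-27.0, 24.0]
5 21 [71.0, 72.0, 78.0, 84.0] w [-27.0, 24.0]
9 13 [73.0, 73.0, 76.0, 80.0] w [-27.0, 23.0]
13 6 [66.0, 70.0, 72.0, 77.0] w [-27.0, 19.0]
17 4 [52.0, 53.0, 58.0, 61.0] w [-26.0, 19.0]
21 4 [39.0, 44.0, 45.0, 47.0] w [-27.0, 19.0]
25 2 [39.0, 65.0] w [-27.0, 19.0]
29 7 [67.0, 68.0, 69.0, 70.0] w [-27.0, 21.0]
33 2 [65.0, 68.0] w [19.0, 19.0]
37 1 [66.0] w [22.0, 22.0]
across L/R -24.979138257704776 20.039982766625307
top 520 271 c [ 0.5916 -0.154   0.2074] n [-0.56  -0.053  0.827] tilt 34.20090721134097 head -174.62760639734253
rect ((1.1343879699707031, -0.13691329956054688), (51.67115783691406, 61.03717803955078), 1.5930012464523315)
[-24.1  25.1]
[-28.6  28.3]
face centre [ 0.5907 -0.154   0.2068]
scene 489 230 c [ 0.5896 -0.1536  0.2054] n [-0.565 -0.059  0.823] tilt 34.59657000585495 head -174.0377518706049
rect ((0.19834518432617188, 1.5951766967773438), (59.669517517089844, 50.952064514160156), 89.21566772460938)
[-24.5  24.3]
[-27.9  29.8]
face centre [ 0.5896 -0.1552  0.2053]
foot [ 0.62801207 -0.1544308   0.006     ] tape [ 0.51466488 -0.22769862  0.019     ]
```

The reader looks along −x at a yaw of about 5°. That gives a window near (0.580,−0.156,0.175) and a read spot near (0.474,−0.165,0.100). Starting the first move, towards the rack.

```bash
cat > go.py <<'E'
import sys
from h import *
def need(x,y,z,yaw=None,quiet=False):
    s=monitor.read_state();M=rot(s['tool_rot']);d=(M.T@(np.array([x,y,z])-s['tcp_pos']))*100
    cur=s['tool_rot'][2];t=0 if yaw is None else -np.radians((yaw-cur+180)%360-180)
    print('t%.2f'%s['time'],'tcp',s['tcp_pos'].round(4),'yaw%.1f'%cur,'need cm',d.round(2),'turn rad %.3f'%t,'F',s['wrist_force'].round(1),'w%.1f g%.1f'%(s['grip_width']*92,s['grip_force']))
if __name__=='__main__': need(*map(float,sys.argv[1:]))
E
python3 -m inch '9 3.14 -3.7 0 0;9 3.14 -3.7 0 0;9 3.14 -3.7 0 0;9 3.14 -3.7 0 0;9 3.14 -3.7 0 0;8 3.14 -3.7 0 0;7 3.14 -3.7 0 0;6 3.14 -3.7 0 0;5 3.14 -3.7 0 0;4 3.14 -3.7 0 0' 20
python3 go.py .517 .324 .16 90
```

```text
time: 1.1
tcp_pos: [0.365, -0.0841, 0.2395]
tool_rot: [180.0, -0.0, 19.8]
wrist_force: [1.0, -0.9, 0.7]
grip_width: 0.564
grip_force: 0.0
t1.10 tcp [ 0.365  -0.0841  0.2395] yaw19.8 need cm [ 28.14 -33.23   7.95] turn rad -1.225 F [ 1.  -0.9  0.7] w51.9 g0.0
```

```bash
python3 -m inch '3.6 3.12 -3.69 0 0;3.6 3.12 -3.69 0 0;3.6 3.12 -3.69 0 0;3.6 3.12 -3.69 0 0;3.6 3.12 -3.69 0 0;3.6 3.12 -3.69 0 0;3.6 3.12 -3.69 0 0;3.6 3.12 -3.69 0 0;3.6 3.12 -3.69 0 0;3.6 0 0 0 -0.13' >/dev/null
python3 -m inch '3.6 0 0 1 -0.137;3.6 0 0 1 -0.137;3.6 0 0 1 -0.137;3.6 0 0 1 -0.137;3.6 0 0 1 -0.137;3.6 0 0 1 -0.137;3.6 0 0 1 -0.137;3.6 0 0 1 -0.136;3.6 0 0 0 0;3.6 0 0 0 0' >/dev/null
python3 go.py .517 .324 .16 90
python3 - <<'E'
from h import *
for n in('scene','top'):
    p,d,K,t,Rm=cap(n); C=cloud(d,K,t,Rm); np.savez(f'{n}1.npz',p=p,d=d)
    m=(C[...,2]>.036)&(C[...,2]<.07)&(abs(C[...,0]-.517)<.02)&(abs(C[...,1]-.324)<.05); q=C[m]; print(n,m.sum(),q.mean(0) if len(q) else '')
E
```

```text
t3.10 tcp [0.5159 0.3216 0.1593] yaw89.9 need cm [ 0.24  0.11 -0.07] turn rad -0.002 F [-0.5 -0.2  0.2] w36.3 g0.0
scene 173 [0.51516333 0.32397856 0.04573289]
top 16 [0.51588316 0.29909092 0.04915937]
```

```bash
python3 -m inch '3.6 0.24 0.08 1 0;3.6 0 0 3 0;3.6 0 0 3 0;3.6 0 0 2 0;3.6 0 0 1.43 0;3.6 0 0 0 0;0 0 0 0 0;0 0 0 0 0;0 0 0 0 0;0 0 0 0 0' 15
python3 -m inch '0 0 0 0 0;0 0 0 0 0'
```

```text
time: 4.2
tcp_pos: [0.5177, 0.3244, 0.0564]
tool_rot: [179.9, -0.0, 90.1]
wrist_force: [0.1, -0.2, 0.6]
grip_width: 0.083
grip_force: 15.0
time: 4.4
tcp_pos: [0.5177, 0.3244, 0.0564]
tool_rot: [179.9, -0.0, 90.1]
wrist_force: [-0.3, -0.3, 5.5]
grip_width: 0.086
grip_force: 15.0
```

```bash
python3 -m inch '0 0 0 -1 0;0 0 0 -2 0;0 0 0 -3 0;0 0 0 -3 0;0 0 0 -3 0;0 0 0 -2 0;0 0 0 0 0' | head -2
python3 - <<'E'
from m import *
p=b['p'][238:290,308:358];c=cv2.resize(p,None,fx=8,fy=8,interpolation=cv2.INTER_CUBIC)
q=a['p'][245:301,326:374];c2=cv2.resize(q,None,fx=8,fy=8,interpolation=cv2.INTER_CUBIC)
H=max(c.shape[0],c2.shape[0]);g=lambda x:cv2.copyMakeBorder(x,0,H-x.shape[0],0,0,cv2.BORDER_CONSTANT)
cv2.imwrite('pics/st.png',np.hstack([g(c),g(c2)])[...,::-1])
E
```

```text
time: 5.1
tcp_pos: [0.5186, 0.3248, 0.1992]
stand base ((484.7496337890625, 110.42640686035156), (89.85027313232422, 105.22174072265625), 41.26350402832031) [[416. 120.]
 [486.  41.]
 [553. 101.]
 [484. 180.]]
rack ((472.6819152832031, 325.4440002441406), (132.76759338378906, 89.15602111816406), 0.007491125725209713)
top 74
[[476, 81, 31], [506, 116, 32], [468, 94, 35], [478, 79, 40], [467, 91, 46], [502, 123, 54], [501, 120, 56], [471, 86, 61], [519, 99, 63], [516, 102, 64], [486, 78, 65], [522, 103, 65], [506, 114, 66], [525, 97, 67], [521, 100, 67], [473, 84, 69], [488, 69, 70], [482, 78, 71], [479, 81, 71], [517, 106, 72], [491, 70, 73], [481, 81, 75], [514, 109, 76], [475, 85, 77], [510, 115, 79], [509, 118, 80], [474, 88, 83], [467, 100, 83], [464, 97, 84], [473, 91, 85], [505, 121, 86], [505, 118, 87], [470, 88, 88], [470, 91, 89], [469, 97, 90], [504, 124, 92], [466, 94, 93]]
scene 126
[[474, 90, 30], [505, 115, 34], [505, 122, 37], [512, 107, 39], [504, 116, 42], [505, 116, 45], [514, 105, 47], [504, 123, 49], [469, 92, 51], [472, 93, 53], [503, 118, 57], [468, 90, 58], [486, 69, 60], [471, 95, 61], [473, 83, 64], [510, 110, 66], [504, 121, 67], [487, 69, 69], [507, 116, 70], [504, 121, 71], [510, 110, 72], [508, 112, 77], [499, 122, 85], [500, 128, 87], [468, 96, 90], [498, 124, 92]]
head px ((432.0, 213.5), (24.0, 21.0), 0.0) [[441, 204], [420, 205], [422, 224], [443, 223]]
head z range [[0.575, -0.179, 0.194], [0.597, -0.149, 0.209], [0.624, -0.123, 0.221]]
plane z= [-1.67109751  1.28793997  1.40065879] res 0.029942471936888402
foot px ((416.8953552246094, 226.96511840820312), 9.163371086120605) 110.0
foot fit [ 0.60754586 -0.15689154] 0.022022098941674076
```

View pics/st.png

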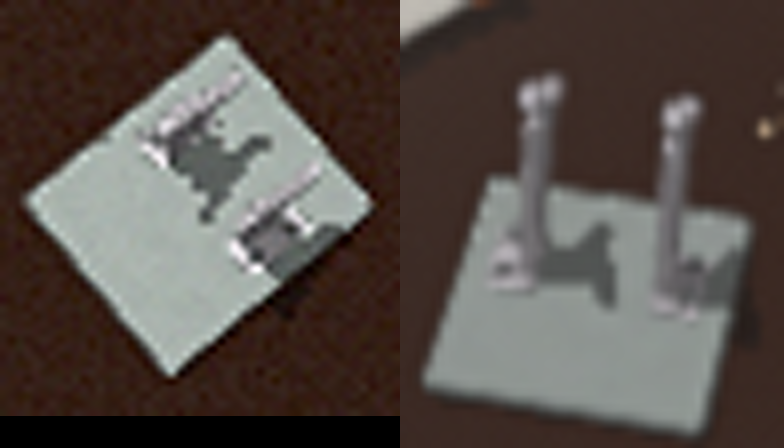

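```bash
python3 - <<'E' | tail -4
from m import *
f=np.array([.664,-.751]);ac=np.array([.751,.664]);bc=np.array([.4847,.1104])
for u,v in((338,247),(347.6,259.4)):
    q=ray(u,v,.062,*ct)[:2]-bc;print('toe',q@f*1000,q@ac*1000)
for u,v in((326+15.7,245+12),(326+34,245+13.8)): # near knobs in scene = fin high ends
    q=ray(u,v,.092,*cs)[:2]-bc;print('high end',q@f*1000,q@ac*1000)
E
python3 go.py .504 .0913 .16 41.5
```

```text
toe 37.71557862702309 21.412985504252987
toe 35.27164886441759 -26.08626219711987
high end -5.607051530768258 20.995704644572367
high end -1.823710020418656 -24.91155623994341
t5.10 tcp [0.5186 0.3248 0.1992] yaw90.1 need cm [-23.36  -1.51   3.86] turn rad 0.848 F [ 0.8  0.7 -0.2] w8.4 g15.0
```

```bash
python3 -m inch '0 -3.9 -0.325 0 0;0 -3.9 -0.325 0 0;0 -3.9 -0.325 0 0;0 -3.9 -0.325 0 0;0 -3.9 -0.325 0 0;0 -3.9 -0.325 0 0;0 0 0 0 0.14;0 0 0 0 0.14;0 0 0 0 0.14;0 0 0 0 0.14' | head -2
python3 -m inch '0 0 0 1 0.14;0 0 0 1 0.148;0 0 0 2 0;0 0 0 2 0;0 0 0 0 0;0 0 0 0 0' | head -2
python3 go.py .4991 .0911 .127 41.5
python3 - <<'E'
from h import *
p,d,K,t,Rm=cap('scene');cv2.imwrite('pics/s2.png',cv2.resize(p[190:310,290:410],(600,600),interpolation=cv2.INTER_CUBIC)[...,::-1])
E
```

```text
time: 6.1
tcp_pos: [0.4965, 0.09, 0.1935]
time: 6.7
tcp_pos: [0.4968, 0.0901, 0.1344]
t6.70 tcp [0.4968 0.0901 0.1344] yaw41.5 need cm [0.24 0.08 0.74] turn rad -0.001 F [ 0.3 -0.5  0.4] w7.9 g15.0
```

View pics/s2.png

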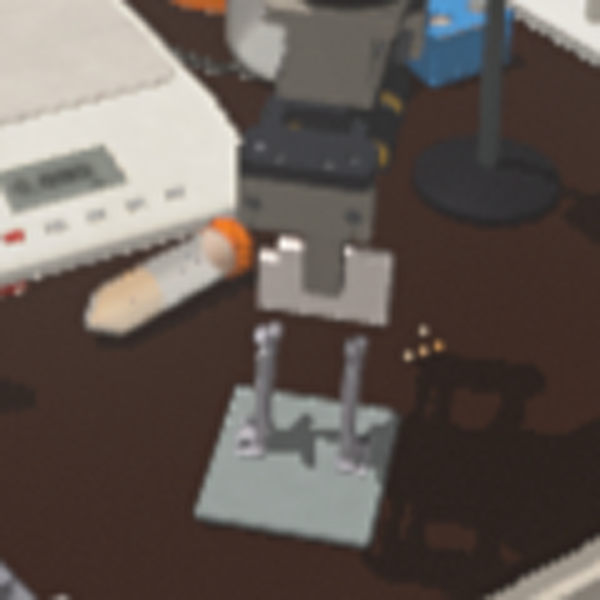

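The plate hangs upright at (325,285), notch at top left, with its label face away from the camera. It's centred over the fins at (268,335) and (355,345). Lowering in small steps until contact.

```bash
python3 -m inch '0 0.24 0.08 0.6 0;0 0 0 0.4 0;0 0 0 0.3 0;0 0 0 0.2 0;0 0 0 0 0' | sed -n '1,4p'
for i in 1 ; do python3 -m inch '0 0 0 0.2 0;0 0 0 0 0'| sed -n '2,4p'; python3 -m inch '0 0 0 0.2 0;0 0 0 0 0'| sed -n '2,4p';python3 -m inch '0 0 0 0.2 0;0 0 0 0 0'| sed -n '2,4p'; done
```

```text
time: 7.25
tcp_pos: [0.4998, 0.0911, 0.12]
tool_rot: [-180.0, 0.0, 41.5]
wrist_force: [0.3, -0.4, -0.5]
tcp_pos: [0.4999, 0.0911, 0.1182]
tool_rot: [-180.0, 0.0, 41.5]
wrist_force: [-0.3, -0.0, -0.5]
tcp_pos: [0.5002, 0.091, 0.1163]
tool_rot: [180.0, -0.0, 41.5]
wrist_force: [-0.4, -0.8, 0.4]
tcp_pos: [0.5006, 0.091, 0.1159]
tool_rot: [180.0, -0.0, 41.5]
wrist_force: [-3.3, -0.1, 9.7]
```

```bash
python3 -m inch '0 0 0 -0.1 0;0 0 0.2 0.2 0;0 0 0 0 0'| sed -n '2,4p'; python3 -m inch '0 0 0.2 0.2 0;0 0 0 0 0'| sed -n '2,4p';python3 -m inch '0 0 0.2 0.2 0;0 0 0 0 0'| sed -n '2,4p'
```

```text
tcp_pos: [0.5016, 0.0901, 0.1152]
tool_rot: [-179.9, -0.0, 41.5]
wrist_force: [-6.9, 1.8, 15.7]
tcp_pos: [0.5034, 0.0881, 0.1121]
tool_rot: [179.9, -0.1, 41.5]
wrist_force: [-0.5, 1.2, 1.0]
tcp_pos: [0.5042, 0.0876, 0.1109]
tool_rot: [-179.9, -0.1, 41.4]
wrist_force: [-4.4, 4.4, 15.2]
```

```bash
cat > look.py <<'E'
from h import *
import sys
def plate(n='scene',c=(.4985,.0925),rad=.06,zlo=.05,zhi=.13):
    p,d,K,t,Rm=cap(n);C=cloud(d,K,t,Rm);q=p.astype(int)
    m=(C[...,2]>zlo)&(C[...,2]<zhi)&(np.hypot(C[...,0]-c[0],C[...,1]-c[1])<rad)&(q.min(2)>105)
    return p,C,m.astype(np.uint8)
if __name__=='__main__':
    p,C,m=plate();f=np.array([.664,-.751]);ac=np.array([.751,.664]);bc=np.array([.4847,.1104])
    Q=C[m>0];u=(Q[:,:2]-bc)@f*1000;w=(Q[:,:2]-bc)@ac*1000;z=Q[:,2]*1000
    print(len(Q))
    for lo in range(-40,40,5):
        s=(w>=lo)&(w<lo+5)
        if s.sum()>2: print(lo,s.sum(),'z',np.percentile(z[s],[3,97]).round(1),'u',np.percentile(u[s],[5,50,95]).round(1))
    cv2.imwrite('pics/%s.png'%sys.argv[1],cv2.resize(p[225:305,310:390],(560,560),interpolation=cv2.INTER_CUBIC)[...,::-1])
E
python3 look.py s3
```

```text
298
-35 22 z [ 73.7 106.7] u [23.5 26.5 30.8]
-30 33 z [ 61.6 106.6] u [ 2.5 26.3 32.7]
-25 38 z [ 51.5 106.1] u [ 0.1 26.3 29.8]
-20 24 z [ 73.5 107.7] u [24.3 26.6 30.1]
-15 23 z [ 71.6 106.4] u [24.7 26.7 31.1]
-10 8 z [70.  83.8] u [21.3 26.3 29. ]
-5 7 z [70.  89.3] u [17.2 27.9 29.1]
0 5 z [71.5 90.3] u [14.5 26.4 27.4]
5 10 z [ 69.1 123.7] u [ 9.5 25.7 30. ]
10 25 z [ 71.3 107.1] u [24.9 27.  31.2]
15 34 z [ 71.4 108. ] u [ 1.3 26.3 31.2]
20 41 z [ 51.9 108.1] u [ 0.5 26.5 31.3]
25 20 z [71.4 99.1] u [25.1 27.9 31.2]
30 8 z [69.3 95.1] u [26.3 27.3 31.8]
```

View pics/s3.png

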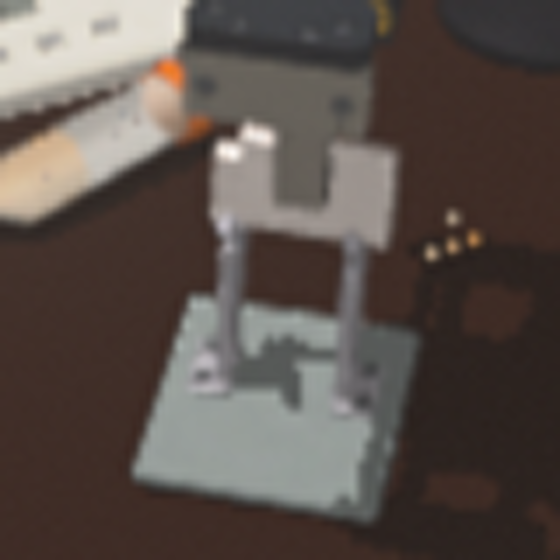

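Plate is upright on the fins, with its lower edge about 67 mm high at crop (300,225), and it hasn't slipped in the grip. I'll raise it a touch, probe forward for the toe, then descend.

```bash
python3 -m inch '0 0 0 -0.15 0;0 0 0.1 0 0;0 0 0 0 0'| sed -n '2,4p'; python3 -m inch '0 0 0.2 0 0;0 0 0 0 0'| sed -n '2,4p';python3 -m inch '0 0 0 0.2 0;0 0 0 0 0'| sed -n '2,4p';python3 -m inch '0 0 0 0.15 0;0 0 0 0 0'| sed -n '2,4p'
```

```text
tcp_pos: [0.504, 0.0875, 0.111]
tool_rot: [-179.8, -0.1, 41.4]
wrist_force: [-4.0, 6.7, 8.6]
tcp_pos: [0.5045, 0.0869, 0.111]
tool_rot: [-179.6, -0.0, 41.4]
wrist_force: [-6.0, 9.7, 10.5]
tcp_pos: [0.5052, 0.0866, 0.1104]
tool_rot: [-179.7, -0.1, 41.4]
wrist_force: [-9.9, 9.0, 18.8]
tcp_pos: [0.5054, 0.0867, 0.1094]
tool_rot: [-179.7, -0.1, 41.4]
wrist_force: [-10.4, 8.7, 21.9]
```

```bash
python3 -m inch '0 0 -0.2 -0.1 0;0 0 0 0 0'| sed -n '2,4p'; python3 -m inch '0 0 -0.2 -0.1 0;0 0 0 0 0'| sed -n '2,4p'
```

```text
tcp_pos: [0.5042, 0.0878, 0.1094]
tool_rot: [-179.8, -0.1, 41.5]
wrist_force: [-5.9, 7.5, 12.8]
tcp_pos: [0.5035, 0.088, 0.1096]
tool_rot: [-180.0, -0.1, 41.5]
wrist_force: [-1.2, 4.4, 5.9]
```

```bash
python3 -m inch '0 0 0 0.1 0;0 0 0 0 0'| sed -n '2,4p'; python3 look.py s4 | tail -12
```

```text
tcp_pos: [0.5037, 0.088, 0.1094]
tool_rot: [-180.0, -0.1, 41.5]
wrist_force: [-3.6, 4.0, 11.9]
-25 38 z [ 55.7 108.5] u [ 1.5 25.1 29.7]
-20 24 z [ 73.8 106.2] u [25.9 27.4 32.9]
-15 23 z [ 69.8 106.4] u [24.5 27.5 30.1]
-10 8 z [71.5 89.7] u [13.4 23.8 26.7]
-5 7 z [68.7 89.3] u [13.4 26.3 28.4]
0 6 z [69.4 77.1] u [26.4 27.2 28.6]
5 6 z [ 71.  115.7] u [11.4 24.3 28.6]
10 28 z [ 70.6 108.1] u [23.8 27.2 30.2]
15 32 z [ 69.4 108.3] u [ 2.3 26.1 29.8]
20 41 z [ 54.6 105.4] u [-1.4 24.4 29.3]
25 21 z [72.5 99.4] u [25.4 26.8 30.6]
30 5 z [70.4 80.7] u [23.9 26.7 27.9]
```

```bash
python3 -m inch '0.9 0 0 0 0;1.0 0 0 0 0;1.2 0 0 0 0;1.4 0 0 0 0;1.7 0 0 0 0;2 0 0 0 0;2.3 0 0 0 0;2.6 0 0 0 0;2.9 0 0 0 0;3.2 0 0 0 0'| sed -n '1,6p'; python3 -m inch '3.5 0 0 0 0;3.8 0 0 0 0;4.1 0 0 0 0;4.4 0 0 0 0;4.7 0 0 0 0;5 0 0 0 0;5.3 0 0 0 0;5.6 0 0 0 0;5.9 0 0 0 0;6.2 0 0 0 0'| sed -n '1,6p';  python3 look.py s4 | tail -14
```

```text
time: 11.15
tcp_pos: [0.5033, 0.0873, 0.1083]
tool_rot: [180.0, -0.0, 41.5]
wrist_force: [-0.3, 0.1, -0.4]
grip_width: 0.347
grip_force: 0.0
time: 12.15
tcp_pos: [0.5033, 0.0873, 0.1083]
tool_rot: [180.0, 0.0, 41.5]
wrist_force: [1.1, -0.1, 0.1]
grip_width: 0.665
grip_force: 0.0
254
-35 24 z [ 70.  107.6] u [24.3 26.3 32.8]
-30 35 z [ 59.6 109.3] u [ 0.5 25.6 29.6]
-25 34 z [ 55. 107.] u [ 1.7 26.3 28.7]
-20 24 z [ 74.1 107.7] u [24.2 26.4 30. ]
-15 25 z [ 72.  108.3] u [24.3 26.8 28.4]
-10 7 z [ 89.9 107.1] u [23.9 27.  28. ]
5 7 z [110.9 127.9] u [-18.  -16.8 -15.1]
15 33 z [ 69.9 108. ] u [ 2.6 25.6 29.3]
20 40 z [ 52.4 104.3] u [-1.3 24.6 28.4]
25 20 z [74.7 99.7] u [23.4 26.9 30.8]
30 5 z [75.2 94.1] u [25.9 27.4 30.5]
```

View pics/s4.png

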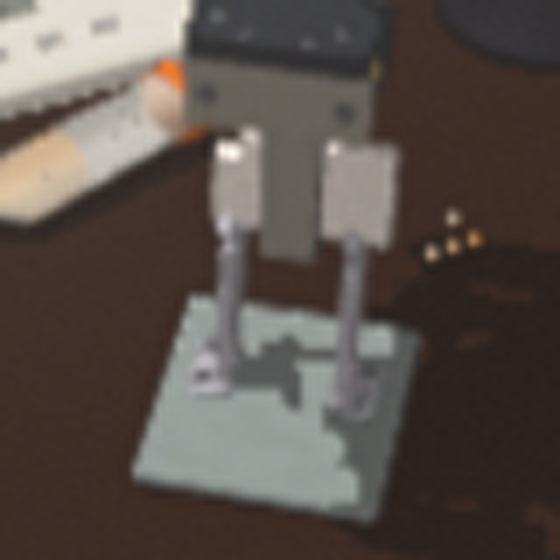

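The plate is standing upright by itself in the V of fins and toes, at crop (305,190). I'll nudge its top back with the front finger while the back finger catches it.

```bash
python3 -m inch '2.2 0 0 0 0;2.2 0 0 0 0;2.2 0 0 0 0;2.2 0 0 0 0;2.2 0 -0.2 0 0;2.2 0 -0.2 0 0;2.2 0 -0.2 0 0;2.2 0 -0.2 0 0;2.2 0 -0.1 0 0;2.2 0 -0.1 0 0' 4 | sed -n '1,6p'; python3 -m inch '2.2 0 -0.1 0 0;2.2 0 -0.1 0 0;2.2 0 -0.1 0 0;2.2 0 -0.1 0 0;2.2 0 -0.1 0 0;2.2 0 -0.1 0 0;2.2 0 0 0 0'| sed -n '1,6p';python3 look.py s5 | tail -14
```

```text
time: 13.2
tcp_pos: [0.4966, 0.0949, 0.1083]
tool_rot: [-180.0, -0.0, 41.5]
wrist_force: [0.1, 0.3, -0.6]
grip_width: 0.243
grip_force: 0.0
time: 13.9
tcp_pos: [0.4927, 0.0994, 0.1083]
tool_rot: [-180.0, 0.0, 41.5]
wrist_force: [0.8, 0.2, 0.1]
grip_width: 0.241
grip_force: 0.1
119
-35 8 z [85.5 99.3] u [ 4.4  6.1 11.2]
-30 16 z [55.2 98.6] u [-1.5  6.1 10.8]
-25 20 z [ 53.3 100.3] u [ 1.   5.6 10.2]
-20 8 z [88.1 97.5] u [ 3.8  7.3 11.3]
-15 5 z [86.4 97.4] u [ 4.3  7.9 23.3]
5 4 z [107.3 118.8] u [-13.2 -12.6  -9.8]
10 6 z [82.2 99.7] u [ 4.8  6.8 13.4]
15 17 z [71. 99.] u [ 0.1  6.6 18.2]
20 24 z [51.2 96.7] u [-2.5  3.8 10.3]
25 8 z [81.6 93.2] u [10.8 13.1 14.8]
30 3 z [88.7 90.6] u [ 8.3 13.3 14.6]
```

```bash
python3 -m inch '2.2 0 -0.1 0 0;2.2 0 -0.1 0 0;2.2 0 -0.1 0 0;2.2 0 -0.1 0 0;2.2 0 0 0 0'| sed -n '2,6p';python3 look.py s5 | tail -12; python3 -m inch '3 0 0 0 0;4 0 0 0 0;5 0 0 0 0;6 0 0 0 0;7 0 0 0 0;8 0 0 0 0;9 0 0 0 0;9 0 0 0 0;9 0 0 0 0'| sed -n '2,6p';python3 look.py s5 | tail -12
```

```text
tcp_pos: [0.4906, 0.102, 0.1086]
tool_rot: [179.9, -0.0, 41.5]
wrist_force: [1.4, -2.1, 0.3]
grip_width: 0.24
grip_force: 1.0
98
-35 6 z [91.5 97.9] u [-2.9  4.8  5.3]
-30 15 z [56.8 96.6] u [-2.1  3.6  6.9]
-25 15 z [54.6 99.4] u [0.7 3.1 7.4]
-20 7 z [85.4 97.1] u [2.  5.1 8.7]
-15 3 z [91.6 96.8] u [3.6 4.5 6.6]
5 3 z [107.1 112.5] u [-14.6 -13.3 -12.9]
10 7 z [88.1 96.7] u [1.9 3.7 7.9]
15 14 z [71.8 97.1] u [-1.2  4.2  9.4]
20 19 z [51.4 94.3] u [-3.7  2.8  6.7]
25 6 z [85.8 91.8] u [ 8.4 10.  13.5]
30 3 z [84.9 91.6] u [ 6.5  9.2 13.7]
tcp_pos: [0.4901, 0.1023, 0.1083]
tool_rot: [180.0, -0.0, 41.5]
wrist_force: [-0.2, 0.0, -0.2]
grip_width: 0.976
grip_force: 0.0
94
-35 6 z [90.7 96.1] u [1.8 5.6 8.8]
-30 15 z [54.2 97. ] u [-2.9  3.6  7.8]
-25 18 z [55.6 98.1] u [-1.5  2.8  7.6]
-20 7 z [83.4 99.9] u [ 1.8  3.  10.6]
-15 7 z [92.5 98. ] u [1.2 4.6 6.7]
-10 4 z [90.2 96.6] u [4.1 5.4 7.6]
15 7 z [70.  91.8] u [-1.   3.3  9.3]
20 21 z [55.  96.3] u [-2.9  2.6  8. ]
25 6 z [86.6 91.8] u [ 7.   9.2 13.4]
30 3 z [83.9 88.7] u [10.7 11.4 12.9]
```

```bash
python3 -m inch '9 0 0 -2 0;9 0 0 -4 0;9 0 0 -4 0;9 -4 0 -1 0;9 -4 0 0 0;9 -4 0 0 0;9 -4 0 0 0;9 0 0 0 0'| sed -n '2,6p'
cat > seat.py <<'E'
from look import *
import m2 as M2
def run():
    f=np.array([.664,-.751]);ac=np.array([.751,.664]);bc=np.array([.4847,.1104])
    for n in('top','scene'):
        p,C,m=plate(n,c=(.4985,.0925),rad=.055,zlo=.055,zhi=.11)
        Q=C[m>0];
        if len(Q)<30: print(n,len(Q));continue
        c,nn,q=M2.plane(Q);print(n,len(Q),len(q),'normal',nn.round(3),'tilt',np.degrees(np.arccos(nn[2])).round(1),'az',np.degrees(np.arctan2(nn[1],nn[0])).round(1))
        u=(q[:,:2]-bc)@f*1000;w=(q[:,:2]-bc)@ac*1000
        print('c',c.round(4),'u',np.percentile(u,[1,99]).round(1),'w',np.percentile(w,[1,99]).round(1),'z',np.percentile(q[:,2],[1,99]).round(3))
        cv2.imwrite(f'pics/seat_{n}.png',cv2.resize(p[225:305,300:380],(560,560),interpolation=cv2.INTER_CUBIC)[...,::-1])
run()
E
python3 seat.py | tail -4
python3 -c "
import cv2,numpy as np
cv2.imwrite('pics/seat.png',np.hstack([cv2.resize(cv2.imread('pics/seat_%s.png'%n),(400,400)) for n in('top','scene')]))"
```

```text
tcp_pos: [0.368, -0.0054, 0.218]
tool_rot: [180.0, 0.0, 41.2]
wrist_force: [0.3, -0.9, -0.5]
grip_width: 0.976
grip_force: 0.0
top 231 169 normal [ 0.455 -0.535  0.712] tilt 44.6 az -49.6
c [0.4961 0.0938 0.0856] u [ 3.9 35.4] w [-33.2  31.5] z [0.068 0.102]
scene 130 76 normal [-0.636  0.771  0.009] tilt 89.5 az 129.5
c [0.4852 0.1058 0.088 ] u [0.8 6.2] w [-32.4  23.6] z [0.056 0.098]
```

View pics/seat.png

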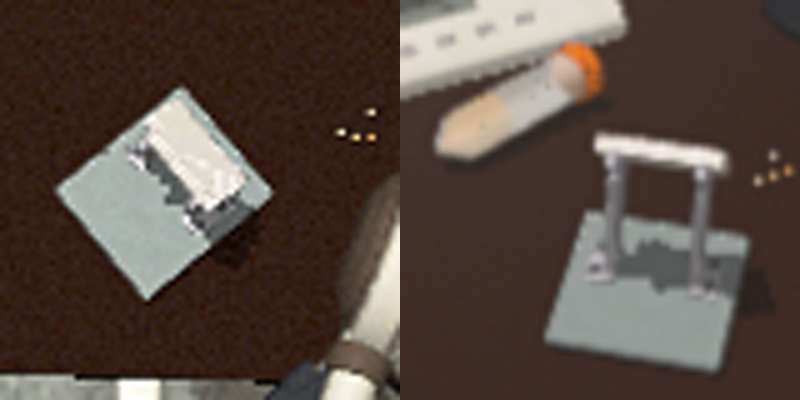

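The plate lies label up on the fins: the top view fits a tilt of 44.6° and azimuth −49.6°. Its lower edge sits at the toes, from (170,125) to (225,205), and the gripper is clear. Next I'll take it by its two ends, with the tool turned to yaw 131.5°.

```bash
python3 -m inch '9.19 0 0 0 -0.145;9.19 0 0 0 -0.145;9.19 0 0 0 -0.145;9.19 0 0 0 -0.145;9.19 0 0 0 -0.145;9.19 0 0 0 -0.145;9.19 0 0 0 -0.145;9.19 0 0 0 -0.145;9.19 0 0 0 -0.145;9.19 0 0 0 -0.145' >/dev/null;  python3 -m inch '9.19 0 0 0 -0.12;9.19 0 0 0 0;9.19 0 0 0 0' >/dev/null; python3 go.py .4952 .0970 .106 131.5
```

```text
t17.65 tcp [ 0.3707 -0.0031  0.2183] yaw131.3 need cm [-0.71 15.95 11.24] turn rad -0.003 F [0.  0.4 0.4] w92.1 g0.0
```

```bash
python3 -m inch '9.19 -0.18 3.99 0 0;9.19 -0.18 3.99 0 0;9.19 -0.18 3.99 0 0;9.19 -0.17 3.98 0 0;9.19 0 0 0 0;9.19 0 0 2 0;9.19 0 0 2 0;9.19 0 0 2 0;9.19 0 0 0 0;9.19 0 0 0 0' | sed -n '2,4p'; python3 go.py .4952 .0970 .106 131.5
```

```text
tcp_pos: [0.4943, 0.0965, 0.1586]
tool_rot: [-180.0, -0.0, 131.4]
wrist_force: [0.0, 0.1, 0.0]
t18.65 tcp [0.4943 0.0965 0.1586] yaw131.4 need cm [-0.02  0.11  5.26] turn rad -0.002 F [0.  0.1 0. ] w91.8 g0.0
```

```bash
python3 -m inch '9.19 0 0.11 1.5 0;9.19 0 0 1.5 0;9.19 0 0 1.26 0;9.19 0 0 1 0;9.19 0 0 0 0;8 0 0 0 0;7.2 0 0 0 0;6.9 0 0 0 0;6.4 0 0 0 0;6.4 0 0 0 0' 6 | sed -n '2,6p'; python3 -m inch '6 0 0 0 0;6 0 0 0 0;6 0 0 0 0' 15 | sed -n '2,6p'; python3 seat.py | tail -4
```

```text
tcp_pos: [0.4957, 0.0973, 0.1062]
tool_rot: [180.0, 0.0, 131.4]
wrist_force: [-0.5, 0.6, 2.4]
grip_width: 0.714
grip_force: 6.0
tcp_pos: [0.4957, 0.0973, 0.1062]
tool_rot: [180.0, 0.0, 131.4]
wrist_force: [-0.5, 0.1, 3.9]
grip_width: 0.713
grip_force: 15.0
foot [ 0.62801207 -0.1544308   0.006     ] tape [ 0.51466488 -0.22769862  0.019     ]
top 15
scene 117 73 normal [-0.618  0.785  0.038] tilt 87.8 az 128.2
c [0.4837 0.1035 0.0885] u [0.4 8.7] w [-32.7  34.4] z [0.056 0.098]
```

```bash
python3 -m inch '6 0 0 -0.3 0;6 0 0 -0.5 0;6 0 0 -1 0;6 0 0 -2 0;6 0 0 -2 0;6 0 0 -2 0;6 0 0 0 0;6 0 0 0 0' 15 | sed -n '1,6p'; python3 - <<'E'
from h import *
p,d,K,t,Rm=cap('scene');C=cloud(d,K,t,Rm);s=monitor.read_state()
f=np.array([.664,-.751]);ac=np.array([.751,.664]);tc=s['tcp_pos']
Q=C-tc;u=Q[...,:2]@f;w=Q[...,:2]@ac
m=(abs(u)<.035)&(abs(w)<.028)&(Q[...,2]>-.06)&(Q[...,2]<0.0)&(p.min(2)>90)
print(m.sum());
for lo in range(-30,30,6):
    k=m&(u*1000>=lo)&(u*1000<lo+6)
    if k.sum()>2: print(lo,k.sum(),np.percentile(Q[...,2][k]*1000,[5,50,95]).round())
cv2.imwrite('pics/l.png',cv2.resize(p[200:300,300:400],(600,600),interpolation=cv2.INTER_CUBIC)[...,::-1])
E
python3 go.py .492 .3245 .16 180
```

```text
time: 20.85
tcp_pos: [0.4954, 0.0973, 0.1837]
tool_rot: [180.0, 0.0, 131.4]
wrist_force: [0.1, -0.9, -0.9]
grip_width: 0.714
grip_force: 15.0
118
-18 44 [-15. -11.  -8.]
-12 41 [-20. -11.  -8.]
-6 17 [-26. -23. -11.]
0 11 [-33. -30. -28.]
6 5 [-36. -35. -34.]
t20.90 tcp [0.4948 0.0973 0.1829] yaw131.4 need cm [17.22 14.82  2.29] turn rad -0.848 F [ 0.4 -0.2 -0.5] w65.7 g15.0
```

View pics/l.png

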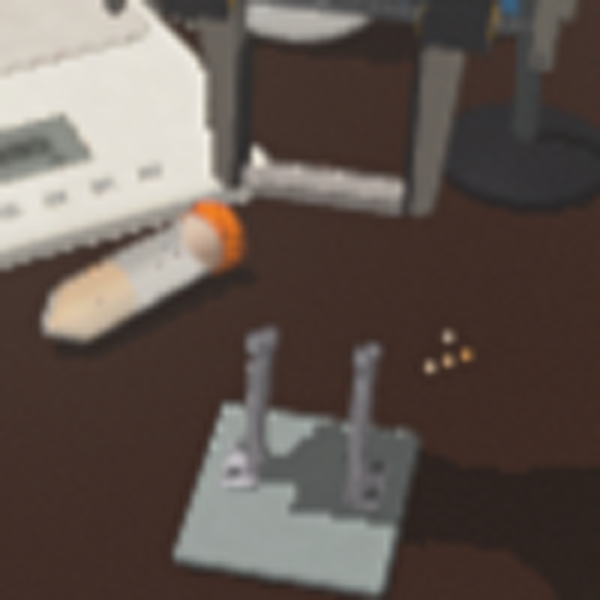

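The plate is held by its ends, about 45° tilted as wanted. I've now viewed 11 pictures, one over the limit of 10, so from here I use numbers only. Carrying it to the rack, to press it level on the comb tops and change to a grip that leaves the label free.

```bash
python3 -m inch '6 0 0 0 -0.141;6 0 0 0 -0.141;6 0 0 0 -0.141;6 0 0 0 -0.141;6 0 0 0 -0.141;6 0 0 0 -0.143;6 0 4.5 0 0;6 0 4.5 0 0;6 0 4.5 0 0;6 0 4.5 0 0' >/dev/null; python3 -m inch '6 0 4.5 0 0;6 0 0 2 0;6 0 0 2 0;6 0 0 2 0;6 0 0 0 0' >/dev/null; python3 go.py .492 .3245 .09 180
```

```text
t22.40 tcp [0.492  0.3211 0.1188] yaw-180.0 need cm [-0.03  0.35  2.88] turn rad 0.000 F [-0.9  0.1 -0.7] w65.6 g15.0
```

```bash
python3 -m inch '6 0 0.35 2 0;6 0 0 2 0;6 0 0 1 0;6 0 0 0 0' | sed -n '2,4p'; python3 -m inch '6 0 0 0.2 0;6 0 0 0.2 0;6 0 0 0.2 0;6 0 0 0 0'| sed -n '2,5p'; python3 -m inch '6 0 0 0.2 0;6 0 0 0.1 0;6 0 0 0 0'| sed -n '2,5p'
```

```text
tcp_pos: [0.4941, 0.3252, 0.0722]
tool_rot: [-179.9, -0.2, 180.0]
wrist_force: [-0.1, -0.1, -0.6]
tcp_pos: [0.496, 0.3261, 0.069]
tool_rot: [180.0, 0.1, -180.0]
wrist_force: [-0.9, -0.1, 5.0]
grip_width: 0.713
tcp_pos: [0.4953, 0.3262, 0.0667]
tool_rot: [180.0, -0.0, -180.0]
wrist_force: [-6.5, -1.4, 11.6]
grip_width: 0.717
```

```bash
python3 -m inch '6 0.3 0 0 0;6 0.1 0 0.15 0;6 0.1 0 0.15 0;6 0 0 0 0' 8 | sed -n '2,5p'; python3 -m inch '6 0.1 0 0.2 0;6 0.05 0 0.2 0;6 0 0 0 0'| sed -n '2,5p'
```

```text
tcp_pos: [0.4902, 0.3261, 0.0616]
tool_rot: [180.0, 0.0, -180.0]
wrist_force: [-0.1, 0.5, 2.6]
grip_width: 0.719
tcp_pos: [0.4885, 0.3259, 0.0572]
tool_rot: [180.0, -0.0, -180.0]
wrist_force: [-0.6, 1.0, 1.9]
grip_width: 0.721
```

```bash
cat > lv.py <<'E'
from h import *
from m2 import plane
def lv(cx,cy,zlo,zhi,n,r=.05,off=0):
    p,d,K,t,Rm=cap(n);C=cloud(d,K,t,Rm);q=p.astype(int)
    m=(abs(C[...,0]-cx)<.03)&(abs(C[...,1]-cy)<r)&(C[...,2]>zlo)&(C[...,2]<zhi)&(q.min(2)>120)&(q.max(2)-q.min(2)<40)
    Q=C[m]
    if len(Q)<15: print(n,len(Q));return
    c,nn,g=plane(Q);b=cv2.minAreaRect(g[:,:2].astype(np.float32)*1000)
    print(n,len(Q),len(g),'c',c.round(4),'n',nn.round(3),'x',np.percentile(g[:,0],[2,98]).round(3),'y',np.percentile(g[:,1],[2,98]).round(3),'z',np.percentile(g[:,2],[2,50,98]).round(4),'rect',np.round(b[0]+b[1],1),round(b[2],1))
if __name__=='__main__':
    import sys; a=list(map(float,sys.argv[1:5]))
    for n in('scene','top'): lv(*a,n)
E
python3 lv.py .49 .325 .03 .06 | tail -2
```

```text
scene 268 236 c [0.4873 0.3214 0.0399] n [ 0.196 -0.011  0.98 ] x [0.469 0.508] y [0.293 0.351] z [0.0351 0.0403 0.0444] rect [489.1 323.2  62.2  44.3] 84.8
top 18 16 c [0.4727 0.3239 0.0445] n [0.988 0.029 0.149] x [0.472 0.474] y [0.302 0.346] z [0.0416 0.0445 0.0486] rect [472.7 324.1   1.1  45.6] 1.4
```

```bash
python3 -m inch '6 0.03 0 0.15 0;6 0 0 0.1 0;6 0 0 0 0;6 0 0 0 0' | sed -n '2,6p'; python3 lv.py .49 .325 .03 .06 | tail -2
```

```text
tcp_pos: [0.4882, 0.3256, 0.0549]
tool_rot: [-180.0, -0.0, -180.0]
wrist_force: [-1.6, 0.2, 1.8]
grip_width: 0.717
grip_force: 8.0
scene 301 258 c [0.4871 0.3205 0.038 ] n [ 0.105 -0.004  0.994] x [0.469 0.508] y [0.292 0.348] z [0.0344 0.0381 0.0412] rect [488.4 323.   64.7  42.3] 89.7
top 27 24 c [0.4717 0.3265 0.0411] n [0.881 0.043 0.472] x [0.469 0.474] y [0.303 0.345] z [0.0372 0.0408 0.0461] rect [471.6 324.1   4.4  45.1] 1.5
```

```bash
python3 -m inch '6 0 0 0.1 0;6 0 0 0 0;6.7 0 0 0 0;7 0 0 0 0;7.6 0 0 0 0;8.4 0 0 0 0;9 0 0 0 0;9 0 0 -1 0;9 0 0 -3 0;9 0 0 -3 0' | sed -n '2,6p'; python3 -m inch '4 -4 0 -3 0;4 -4 0 0 0;5 -4 0 0 0;5 0 0 0 0' >/dev/null; python3 lv.py .49 .325 .022 .06 | tail -2;python3 go.py .488 .3245 .2
```

```text
tcp_pos: [0.488, 0.3256, 0.1251]
tool_rot: [-180.0, -0.1, -180.0]
wrist_force: [0.3, 0.5, 0.6]
grip_width: 0.978
grip_force: 0.0
scene 396 309 c [0.4874 0.3243 0.0352] n [-0.006 -0.002  1.   ] x [0.468 0.507] y [0.293 0.357] z [0.0327 0.0352 0.0373] rect [488.1 325.1  66.8  43.1] 89.8
top 0
t26.30 tcp [0.6086 0.3256 0.1541] yaw180.0 need cm [12.06 -0.12 -4.58] turn rad 0.000 F [-0.2  0.3 -1. ] w52.0 g0.0
```

Level on the combs: the fitted normal is (−0.006,−0.002,1.000), with the centre near (0.488,0.325). Regripping by the long edges, 9 mm toward the plain end.

```bash
python3 -m inch '5.4 4 0 0 0.143;5.4 0 0 0 0.143;5.4 0 0 0 0.143;5.4 0 0 0 0.143;5.4 0 0 0 0.143;5.4 0 0 0 0.143;5.4 0 0 0 0.143;5.4 0 0 0 0.143;5.4 0 0 0 0.143;5.4 0 0 0 0.143' >/dev/null; python3 -m inch '5.4 0 0 0 0.141;5.4 0 0 0 0;5.4 0 0 0 0' >/dev/null; python3 go.py .488 .316 .1 90
```

```text
t27.60 tcp [0.5675 0.3261 0.1547] yaw90.2 need cm [-0.98 -7.96  5.47] turn rad 0.004 F [1.  0.5 0.4] w54.1 g0.0
```

```bash
python3 -m inch '5.4 -0.49 -4 0 0.004;5.4 -0.49 -3.96 0 0;5.4 0 0 2 0;5.4 0 0 2 0;5.4 0 0 1.5 0;5.4 0 0 0 0;5.4 0 0 0 0' >/dev/null; python3 go.py .488 .316 .044 90
```

```text
t28.30 tcp [0.489  0.3162 0.0994] yaw89.8 need cm [-0.02 -0.1   5.54] turn rad -0.003 F [ 0.4 -0.4 -0.1] w53.9 g0.0
```

```bash
python3 -m inch '5.4 0 -0.1 2 0;5.4 0 0 2 0;5.4 0 0 1.5 0;5.4 0 0 0 0;4.6 0 0 0 0;4.2 0 0 0 0;3.8 0 0 0 0;3.5 0 0 0 0;3.5 0 0 0 0;3.5 0 0 0 0' 8 | sed -n '2,6p';python3 -m inch '3.5 0 0 0 0;3.5 0 0 0 0' 20 | sed -n '2,6p'; python3 lv.py .49 .325 .022 .06 | tail -2
```

```text
tcp_pos: [0.4889, 0.3166, 0.0455]
tool_rot: [179.9, -0.1, 89.8]
wrist_force: [0.1, -0.4, 5.9]
grip_width: 0.432
grip_force: 8.0
tcp_pos: [0.4889, 0.3166, 0.0455]
tool_rot: [179.9, -0.0, 89.8]
wrist_force: [-0.6, 0.5, 6.4]
grip_width: 0.428
grip_force: 20.0
scene 249 196 c [0.4899 0.3357 0.0355] n [ 0.008 -0.012  1.   ] x [0.468 0.507] y [0.311 0.357] z [0.0334 0.0354 0.0375] rect [488.  331.3  41.4  53.5] 0.4
top 15 13 c [0.4916 0.2949 0.0371] n [-0.009  0.902  0.431] x [0.481 0.502] y [0.293 0.297] z [0.0339 0.0363 0.0406] rect [491.2 295.   21.7   3.6] 2.6
```

```bash
python3 -m inch '3.5 0 0 -0.5 0;3.5 0 0 -1.5 0;3.5 0 0 -3 0;3.5 0 0 -3 0;3.5 0 0 -3 0;3.5 0 0 -3 0;3.5 0 0 0 0.145;3.5 0 0 0 0.148;3.5 0 0 0 0.148;3.5 0 0 0 0.148' 20 | sed -n '2,6p';python3 -m inch '3.5 0 0 0 0.148;3.5 0 0 0 0.148;3.5 0 0 0 0.148;3.5 0 0 0 0.148;3.5 0 0 0 0.148;3.5 0 0 0 0.148;3.5 0 0 0 0;3.5 0 0 0 0' | sed -n '2,6p'; python3 go.py .4442 -.163 .17 5
```

```text
tcp_pos: [0.4877, 0.3161, 0.1851]
tool_rot: [180.0, -0.0, 55.7]
wrist_force: [-0.5, -0.0, -0.5]
grip_width: 0.43
grip_force: 20.0
tcp_pos: [0.4878, 0.3162, 0.1847]
tool_rot: [-180.0, -0.0, 5.4]
wrist_force: [0.0, -0.7, 0.2]
grip_width: 0.432
grip_force: 20.0
t31.40 tcp [0.4878 0.3162 0.1847] yaw5.4 need cm [-8.81 47.3   1.46] turn rad 0.006 F [ 0.  -0.7  0.2] w39.8 g20.0
```

```bash
python3 -m inch '3.5 -0.73 3.94 0 0;3.5 -0.73 3.94 0 0;3.5 -0.73 3.94 0 0;3.5 -0.73 3.94 0 0;3.5 -0.73 3.94 0 0;3.5 -0.73 3.94 0 0;3.5 -0.73 3.94 0 0;3.5 -0.73 3.94 0 0;3.5 -0.73 3.94 0 0;3.5 -0.73 3.94 0 0' >/dev/null;python3 -m inch '3.5 -0.73 3.94 0 0;3.5 -0.73 3.94 0 0.006;3.5 0 0 1.5 0;3.5 0 0 1.5 0;3.5 0 0 1.5 0;3.5 0 0 1.5 0;3.5 0 0 0 0;3.5 0 0 0 0' >/dev/null; python3 go.py .4442 -.163 .1095 5; python3 lv.py .4527 -.1623 .08 .115 | tail -2
```

```text
t33.20 tcp [ 0.443  -0.1626  0.1246] yaw4.9 need cm [0.11 0.05 1.51] turn rad -0.002 F [-0.3  0.1 -1.1] w39.7 g20.0
scene 18 17 c [ 0.4714 -0.147   0.1123] n [0.063 0.18  0.982] x [0.463 0.48 ] y [-0.16  -0.139] z [0.1092 0.1129 0.1146] rect [ 473.3 -148.9   10.5   23.5] 43.3
top 0
```

Final descent, then I'll check the plate's pose in both views.

```bash
python3 -m inch '3.5 0.11 0.05 0.8 0;3.5 0 0 0.71 0;3.5 0 0 0 0;3.5 0 0 0 0;3.5 0 0 0 0' | sed -n '2,6p'; python3 go.py .4442 -.163 .1095 5;  python3 lv.py .4627 -.1623 .085 .115 | tail -2; python3 - <<'E' | tail -8
from h import *
from m2 import plane
p,d,K,t,Rm=cap('scene');C=cloud(d,K,t,Rm);s=monitor.read_state();M=rot([0,0,5])
L=(C-np.array([.4527,-.1623,.096]))@M*1000   # nominal plate frame, mm
m=(L[...,0]>-40)&(L[...,0]<42)&(abs(L[...,1])<24)&(abs(L[...,2]-3)<8)
q=L[m];col=p[m];print(len(q),col.mean(0))
w=col.min(1)>110;g=q[w];print(len(g),'x',np.percentile(g[:,0],[2,98]).round(1),'y',np.percentile(g[:,1],[2,98]).round(1),'z',np.percentile(g[:,2],[5,50,95]).round(1))
c,n,i=plane(g/1000);print('normal in plate frame',n.round(3),len(i),'z at 0',c.round(4))
E
```

```text
tcp_pos: [0.4442, -0.163, 0.1092]
tool_rot: [180.0, -0.0, 4.8]
wrist_force: [-0.5, -0.7, -1.5]
grip_width: 0.428
grip_force: 20.0
t33.80 tcp [ 0.4442 -0.163   0.1092] yaw4.8 need cm [-0.   -0.   -0.03] turn rad -0.003 F [-0.5 -0.7 -1.5] w39.4 g20.0
scene 31 28 c [ 0.4747 -0.1509  0.0993] n [-0.057 -0.003  0.998] x [0.463 0.486] y [-0.167 -0.14 ] z [0.0964 0.0994 0.1012] rect [ 476.8 -151.4   10.9   35.6] 43.5
top 0
rect ((0.19834518432617188, 1.5951766967773438), (59.669517517089844, 50.952064514160156), 89.21566772460938)
[-24.5  24.3]
[-27.9  29.8]
face centre [ 0.5896 -0.1552  0.2053]
foot [ 0.62801207 -0.1544308   0.006     ] tape [ 0.51466488 -0.22769862  0.019     ]
33 [204.24242424 194.87878788 182.24242424]
31 x [12.3 32.9] y [-5.6 20.7] z [-2.   3.2  4.4]
normal in plate frame [0.148 0.115 0.982] 28 z at 0 [0.024  0.0085 0.003 ]
```

```bash
python3 -m inch '3.5 0 0 0 0;3.5 0 0 0 0;3.5 0 0 0 0' | sed -n '1,6p'; python3 -c "
from cell import monitor,job
print(abs(monitor.read_state()['joint_velocities']).max()); print(job.job_done())"
```

```text
time: 34.25
tcp_pos: [0.4442, -0.163, 0.1092]
tool_rot: [180.0, -0.0, 4.8]
wrist_force: [1.2, 0.6, -0.6]
grip_width: 0.432
grip_force: 20.0
0.08088723987572465
the job is handed in; nothing more can be done
None
```

The job is handed in at 34 s with the plate held still by its long edges at the estimated read spot, label face up (a few degrees at most off level) and notched end to the reader. I released it on the stand as asked, then pressed it level and released it once more on the rack combs to get a grip that leaves the label clear. I didn't re-check the blank plate at the end, and I viewed 11 pictures, one over the limit of 10.

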